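Scan the stock label on the fretted panel

TASK

Take the handheld barcode scanner out of its holder and read the stock label on the pine panel with the four square cut-outs: point the window in its lower end straight down at the middle of the label from about 8 cm away, with the wide side of the scanner running along the label's long side, and hold it still for two seconds. Then stand the scanner upright in its holder again and let go, without dropping it. Do not read the other panel's label, and do not push the panels about.

Things in the scene. Friction and masses are not known exactly. Their poses are not given: they have to be found in the camera images.
- scanner: Cordless barcode scanner, grey plastic, 151 mm tall, 220 g, standing nose-down and loose in its holder. Lower head 36 (x) x 60 (y) x 45 mm tall, above it a flat-sided grip 30 (x) x 44 (y) mm that reaches up to 148 mm, with a thin black cap on top (to 151 mm). Origin: centre of the window in its underside; z points up along the grip, y along its wide side. The scanner looks along its own -z. Best gripped across the 30 mm, 90 to 130 mm above the origin.
- cradle: The scanner's holder, black plastic, fixed to the bench: a base plate 100 (x) x 120 (y) x 8 mm with a rectangular open-topped socket in its middle, inside 50 (x) x 74 (y) mm, walls 5 mm thick, socket floor 8 mm and rim 43 mm above the bench. Origin: centre of the underside of the base plate; z up, y along the socket's long side. The scanner at home stands on the socket floor at its middle (its origin 8 mm above this one), its y along the holder's y (either way round).
- label_four (a point): Centre of the white barcode label, 36 (x) x 64 (y) mm, on top of the loose pine panel with four square cut-outs, the one to be read. The panel is 220 (x) x 100 (y) x 20 mm, 350 g, lying flat; the label lies 65 mm from the panel's centre towards -x and the four 31 mm square holes lie in the other half (+x). z up; y runs along the label's long side.
- label_round (a point): Centre of a same-looking label in the same place on a like panel that has one 61 mm round hole instead; not to be read. Axes as above. (A third like panel is blank, without label or hole.)

How it is judged:
By the outcome, as a careful person would: the job done as asked, in the order asked, and still so for the second after the job is handed in, with the robot touching nothing.
It also fails if it takes over 54 s, if anything falls off the work surface, if the arm or the gripper's body presses on something with over 40 N, if the wrist force passes 120 N, or if a joint passes its speed limit or range.

ROBOT

A 6-joint arm with a two-finger parallel gripper is mounted at the origin on the work surface. World frame = base frame: x ahead of the robot, y to its left, z up, the work surface at z = 0. Lengths are in m, angles in rad, forces in N, time in s.
With the tool pointing down it reaches from about 0.25 to 0.8 m from the base axis. Payload 8.5 kg.
Tool frame: the origin (TCP) lies between the finger pads; the fingertips stand 17 mm ahead of it and the grasp point (between the pads) lies 2 mm behind it (env.tip_extent is the z of the fingertips in the tool frame, in m); z points along the fingers, y is the line along which they close (so a half turn about z gives the same grasp; the last joint's range is limited). The gripper opens to 85 mm and grips with 20 to 120 N. Pads are 22 mm wide; open, the fingers measure 114 mm over their backs; the gripper's body (76 mm by 85 mm) begins 54 mm behind the grasp point. The pads swing forward as they close: fully open they stand 13 mm farther back than shut.
Start: joints at [1.211, 0.238, -0.013, 1.319, 0, 1.571], TCP at [0.185, 0.491, 0.248] pointing down, gripper open.
Joint ranges: [-2.66, 2.66], [-1.03, 1.9], [-1.14, 1.46], [-1.82, 2.27], [-1.45, 1.34], [-3.14, 3.14]. Speed limits (rad/s): [2.22, 2.22, 2.79, 3.14, 3.14, 3.14].

INTERFACE

Orientations are given as a 3x3 rotation matrix whose columns are the frame's x, y, z axes.
In Python, from cell import env gives the robot as it stands. The module is installed in compiled form; this text tells all that it offers.
- The arm moves only by the tool servo_tool, never from a script. Its argument "deltas" is text: rows parted by semicolons, each of 5 numbers parted by spaces: the shift along the tool's x, y, z normalised to -1 to 1, where 1 is 0.2 m, then the turn about the tool's z normalised to -1 to 1, where 1 is 120 degrees, then the closure, from 0 (fully open) to 1 (shut). In form: tx ty tz spin grip; .... A call has 1 to 8 rows; each row shifts and turns the commanded pose from where the row before left it, along the tool's axes as they then stand; what a row does not reach is not made up. A row lasts 1/10 s, in which the tool goes at most 50 mm and 8.59 degrees, less where a joint would pass 70% of its speed; a pose out of reach is approached as far as the arm can. A call with a number of a shift or a turn outside -1 to 1 is refused whole. A call with a gripper value outside its range is refused whole. The fingers move at their own pace and stop on an object; "grip_force" is the grip in N (left out, the last holds). Time passes only in rows, so rows that do not move let the fingers close. It gives the time, the measured TCP pose, the force, the opening and the grip force at its end, in the units of the state.
- env.get_state(): the state, without advancing time (a new reading comes with each control period).
- env.read_camera(name): name is "scene" or "top" or "wrist"; returns the picture (420x560x3 uint8, red, green, blue); there is no depth.
- env.camera_info(name): a dict with "fx", "fy", "cx", "cy" (pixels), "xyz" and "rotation" of the camera in the world. Camera axes: x right, y up, looking along -z (the intrinsics and any distortion apply to the point x, -y, -z); pixel columns grow to the right and rows downward; lengths in m; the calibration is good to about 2 mm. A picture is of the moment at which its call begins: read the wrist's pose just before it. camera_info takes no time and is no camera call; for the wrist camera it gives the pose at the moment of the call.
- env.hand_in(): hands the job in; it is judged then, once.
Trained networks look in the newest picture that a camera, given by its name, has taken for a name from the list of things; names that differ only in an ending like _2 or _b are one class to them, and where a whole thing is asked for, a point or a joint stands for the part that bears it (a point fixed in the world has none). Each returns a list of dicts, best first, with "confidence" (0 to 1); they miss things now and then, are a little off and sometimes report something else, mostly with a low value. They report only what shows in the picture. A call takes as long as a camera call.
- env.search_frame(camera, name): "centre" ([column, row] as shares, 0 to 1, of the picture: columns of its width, rows of its height, amid what is visible of it).
- env.mark_of(camera, name): "centre" ([column, row] as shares, 0 to 1, of the picture: columns of its width, rows of its height: a listed point, or the origin of a listed thing).
The state is a dict: "time_s": time; "q": joint angles; "dq": joint speeds; "tau": joint torques, N m; "tcp_pos": TCP position; "ee_rot": TCP orientation; "contact_force": force on the tool from outside, world axes, zero at the start; "moment": the same for the moment, N m; "gripper_width": finger opening in m; "gripper_force": force on a finger pad.
Only numpy, scipy, OpenCV 4.12 (cv2) and the standard library are available. Lean on these libraries where they do the work, as an engineer would, in place of code of your own. Each camera call takes 0.05 s, during which the arm holds its last target. There are 200 camera calls.

## Working session

There is one attempt and no reset: what is moved stays moved. The work goes in short steps, Python scripts to look and compute and a tool call to move; the robot and the scene stay as the last step left them, time stands still between calls to the robot, and variables do not carry over. Pictures are saved under pics/ and viewed, at most 10 in all, crops included, and the job is handed in when it is done.

Besides the shell and the picture viewer there is one more tool, called after "Request:" in YAML: its name, and indented under it one key for each argument. servo_tool: Moves the arm, as the interface text tells. Its arguments: {"type":"object","properties":{"deltas":{"type":"string"},"grip_force":{"type":"number"}},"required":["deltas"]}

```bash
mkdir -p pics
cat > h.py <<'E'
import numpy as np,cv2
from cell import env
def ray(cam,px):
    i=env.camera_info(cam);R=np.array(i["rotation"]);
    K=np.array([[i["fx"],0,i["cx"]],[0,i["fy"],i["cy"]],[0,0,1.]])
    d=i.get("distortion",i.get("dist"))
    p=cv2.undistortPoints(np.array([[px]],float),K,None if d is None else np.array(d,float))[0,0]
    return np.array(i["xyz"]),R@np.array([p[0],-p[1],-1.])
def at(cam,px,z):
    o,d=ray(cam,px);return o+d*(z-o[2])/d[2]
def save(cam,name):
    im=env.read_camera(cam);cv2.imwrite("pics/"+name,im[:,:,::-1]);return im
def marks(cam,names,zs,fn=None):
    for n,z in zip(names,zs):
        for r in (fn or env.mark_of)(cam,n)[:2]:
            px=np.array(r["centre"])*[560,420];print(cam,n,round(r["confidence"],2),px.round(),at(cam,px,z).round(4))
E
python3 - <<'E'
from h import *
a=save("top","t0.png");b=save("scene","s0.png")
cv2.imwrite("pics/ts.png",cv2.resize(np.vstack([a,b])[:,:,::-1],(400,600),interpolation=cv2.INTER_AREA))
i=env.camera_info("top");print(i);print(env.camera_info("scene"))
N=["scanner","cradle","label_four","label_round"];Z=[.008,0,.02,.02]
marks("top",N,Z);marks("scene",N,Z)
s=env.get_state();print(s["time_s"],s["ee_rot"],env.tip_extent)
E
```

```text
{'fx': 538.6192916795304, 'fy': 538.6192916795304, 'cx': 284.0005040496133, 'cy': 221.49287439973713, 'xyz': array([ 0.36454872, -0.02735815,  1.2107488 ]), 'rotation': array([[ 0.02387034,  0.99318684, -0.1140619 ],
       [-0.99971387,  0.02389093, -0.00118663],
       [ 0.0015465 ,  0.11405759,  0.99347294]])}
{'fx': 446.1222279164443, 'fy': 446.1222279164443, 'cx': 276.18614397660025, 'cy': 210.06283219004084, 'xyz': array([0.87349213, 0.56726603, 0.64876145]), 'rotation': array([[-0.84506884, -0.34882704,  0.40518928],
       [ 0.53461697, -0.56063988,  0.63235087],
       [ 0.00658419,  0.75100108,  0.66026815]])}
top scanner 0.59 [399. 220.] [ 0.5121 -0.2844  0.008 ]
top cradle 0.68 [400. 223.] [ 0.5073 -0.2882  0.    ]
top label_four 0.75 [321. 206.] [ 0.5392 -0.1082  0.02  ]
top label_round 0.86 [223. 217.] [0.5076 0.1107 0.02  ]
scene scanner 0.93 [215. 160.] [ 0.5099 -0.2856  0.008 ]
scene cradle 0.59 [217. 164.] [ 0.5074 -0.2782  0.    ]
scene cradle 0.28 [306. 261.] [0.5066 0.1027 0.    ]
scene label_four 0.65 [233. 203.] [ 0.5539 -0.1039  0.02  ]
scene label_round 0.62 [305. 262.] [0.5217 0.1198 0.02  ]
0.5 [[-9.35965991e-01  3.52090419e-01 -3.21155333e-05]
 [ 3.52090420e-01  9.35965978e-01 -1.57867156e-04]
 [-2.55244668e-05 -1.59065861e-04 -9.99999987e-01]] 0.017
```

View pics/t0.png

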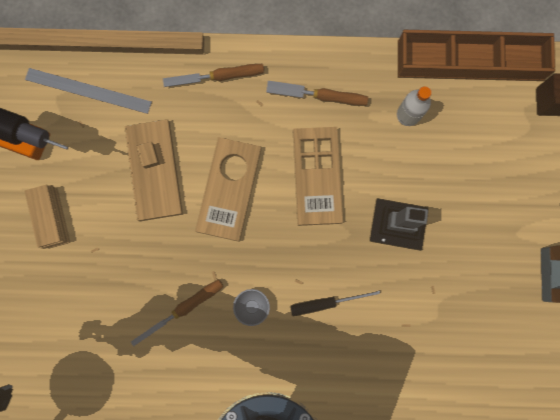

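View pics/s0.png

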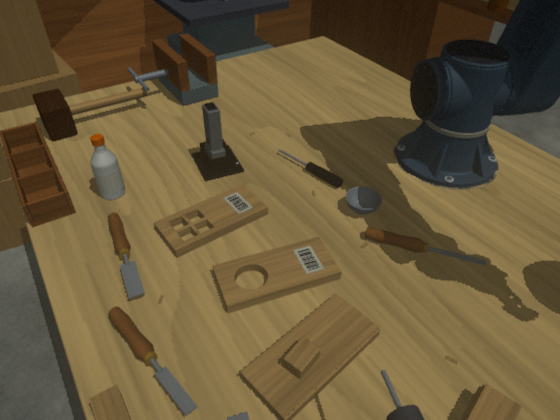

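The top view shows the four-hole panel with its label at about (320,204), the round-hole panel's label at (222,216), and the holder and scanner at about (400,222). The networks agree with this. The scene view shows the scanner standing upright in the holder. I'll move over there and look from near.

Request:
servo_tool:
  deltas: "-0.16 -0.17 -0.03 0 0;-0.16 -0.17 -0.03 0 0;-0.16 -0.17 -0.03 0 0;-0.16 -0.17 -0.03 0 0;-0.16 -0.17 -0.03 0 0;-0.16 -0.17 -0.03 0 0;-0.16 -0.17 -0.03 0 0;-0.16 -0.17 -0.03 0 0"

```text
time_s: 1.3
tcp_pos: [0.3289, 0.1449, 0.2968]
ee_rot: [[-0.936, 0.352, 0.001], [0.352, 0.936, 0.0], [-0.001, 0.001, -1.0]]
contact_force: [1.5, 0.7, 0.6]
gripper_width: 0.0854
gripper_force: 0.0
```

Request:
servo_tool:
  deltas: "-0.16 -0.17 -0.03 0 0;-0.16 -0.17 -0.03 0 0;-0.16 -0.17 -0.03 0 0;-0.16 -0.17 -0.03 0 0;-0.16 -0.17 -0.03 0 0;-0.16 -0.17 -0.03 0 0;-0.16 -0.17 -0.03 0 0;-0.16 -0.17 -0.03 0 0"

```text
time_s: 2.1
tcp_pos: [0.4728, -0.2002, 0.3447]
ee_rot: [[-0.936, 0.352, 0.0], [0.352, 0.936, -0.0], [-0.001, -0.0, -1.0]]
contact_force: [-0.0, 0.7, -0.0]
gripper_width: 0.0853
gripper_force: 0.0
```

Request:
servo_tool:
  deltas: "0 0 0 0.07 0;0 0 0 0.07 0;0 0 0 0.07 0;0 0 0 0.07 0;0 0 0 0.07 0;0 0 0 0.07 0;0 0 0 0.07 0;0 0 0 0.07 0"

```text
time_s: 2.9
tcp_pos: [0.4725, -0.1981, 0.3444]
ee_rot: [[-0.032, 0.999, 0.0], [0.999, 0.032, -0.0], [-0.0, 0.0, -1.0]]
contact_force: [-0.9, -0.4, 0.1]
gripper_width: 0.0854
gripper_force: 0.0
```

Request:
servo_tool:
  deltas: "0 0 0 0.07 0;0 0 0 0 0"

```text
time_s: 3.1
tcp_pos: [0.4725, -0.1981, 0.3443]
ee_rot: [[0.11, 0.994, -0.0], [0.994, -0.11, -0.0], [-0.0, -0.0, -1.0]]
contact_force: [-1.1, 0.4, -0.6]
gripper_width: 0.0854
gripper_force: 0.0
```

Run:
```python
from h import *
s=env.get_state();print(s["time_s"],s["tcp_pos"],np.array(s["ee_rot"]).round(3),s["q"])
w=save("wrist","w0.png");i=env.camera_info("wrist");print(i)
N=["scanner","cradle","label_four","label_round"];Z=[.008,0,.02,.02]
marks("wrist",N,Z)
```

```text
3.1 [ 0.47250141 -0.19807524  0.34433767] [[ 0.11   0.994 -0.   ]
 [ 0.994 -0.11  -0.   ]
 [-0.    -0.    -1.   ]] [-3.96899383e-01  2.03587560e-01  1.84060577e-01  1.55127787e+00
 -9.39434226e-05  1.28459413e+00]
{'fx': 372.4092680255196, 'fy': 372.4092680255196, 'cx': 274.6514738412155, 'cy': 196.5270669438221, 'xyz': array([ 0.47899131, -0.13309886,  0.47021269]), 'rotation': array([[ 9.94524605e-01,  1.01038001e-01,  2.66858181e-02],
       [-1.04499905e-01,  9.59664931e-01,  2.61003813e-01],
       [ 7.61859763e-04, -2.62363379e-01,  9.64968848e-01]])}
wrist scanner 0.95 [305. 216.] [ 0.5027 -0.288   0.008 ]
wrist cradle 0.72 [309. 211.] [ 0.5086 -0.285   0.    ]
wrist label_four 0.87 [327.  58.] [ 0.5424 -0.0981  0.02  ]
```

View pics/w0.png

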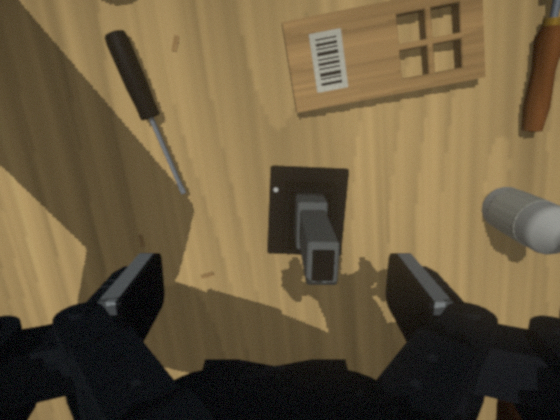

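The wrist view shows the holder centred near (308,211), the scanner's black cap at (322,265) and the four-hole panel's label at (328,61). I'll enlarge this for exact corners.

Run:
```python
from h import *
w=cv2.imread("pics/w0.png")
a=cv2.resize(w[155:295,250:360],(440,560),interpolation=cv2.INTER_CUBIC)
b=cv2.resize(w[15:125,275:365],(360,440),interpolation=cv2.INTER_CUBIC)
c=np.zeros((560,800,3),np.uint8);c[:,:440]=a;c[:440,440:]=b
cv2.imwrite("pics/crop.png",np.clip(c.astype(float)*1.6,0,255).astype(np.uint8))
```

```text
(no output)
```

View pics/crop.png

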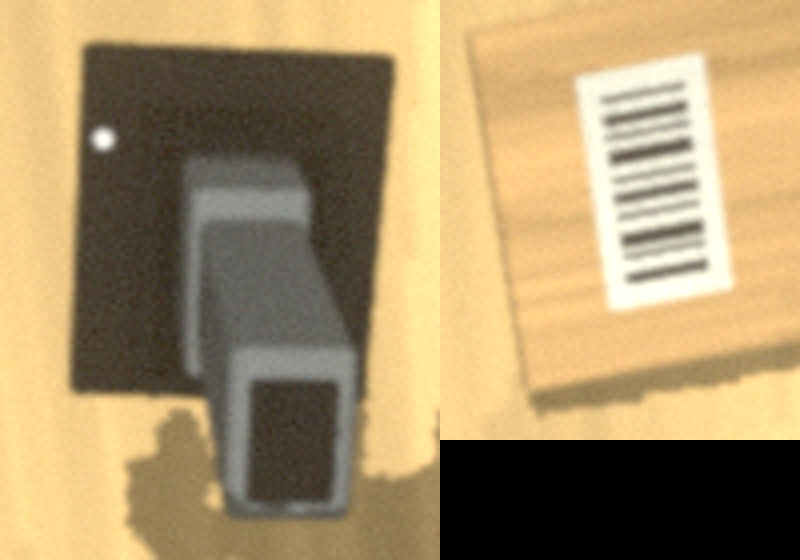

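The crop shows the holder plate's corners at crop pixels (85,43), (393,58) and (70,390), the grip's top from (230,347) to (352,510), and the label corners at (575,75), (703,53), (733,287) and (610,310).

Run:
```python
from h import *
f=lambda x,y:(250+x/4-.4,155+y/4-.4)
g=lambda x,y:(275+(x-440)/4-.4,15+y/4-.4)
def show(n,P,z):
    Q=np.array([at("wrist",p,z)[:2] for p in P]);print(n,Q.round(4).tolist(),"mean",Q.mean(0).round(4))
    for i in range(len(Q)):
        d=Q[(i+1)%len(Q)]-Q[i];print("   len %.4f ang %.2f"%(np.hypot(*d),np.degrees(np.arctan2(d[1],d[0]))))
show("cradle",[f(85,43),f(393,58),f(365,396),f(70,390)],.008)
show("cap",[f(250,380),f(338,380),f(333,503),f(248,503)],.159)
show("grip",[f(230,347),f(358,347),f(352,512),f(228,512)],.156)
show("label",[g(575,75),g(703,53),g(733,287),g(610,310)],.02)
show("panel",[g(468,37),g(530,390)],.02)
```

```text
cradle [[0.4657, -0.2172], [0.5617, -0.2322], [0.5462, -0.3464], [0.448, -0.3338]] mean [ 0.5054 -0.2824]
   len 0.0972 ang -8.86
   len 0.1153 ang -97.74
   len 0.0990 ang 172.70
   len 0.1180 ang 81.38
cap [[0.4987, -0.2701], [0.5184, -0.2722], [0.5154, -0.3026], [0.4959, -0.3005]] mean [ 0.5071 -0.2864]
   len 0.0198 ang -6.05
   len 0.0306 ang -95.79
   len 0.0196 ang 173.95
   len 0.0306 ang 84.62
grip [[0.4951, -0.2629], [0.5238, -0.266], [0.52, -0.307], [0.4912, -0.304]] mean [ 0.5075 -0.285 ]
   len 0.0289 ang -6.04
   len 0.0412 ang -95.37
   len 0.0289 ang 173.95
   len 0.0412 ang 84.63
label [[0.5239, -0.0706], [0.5599, -0.0687], [0.5648, -0.1321], [0.5289, -0.1348]] mean [ 0.5444 -0.1015]
   len 0.0360 ang 3.05
   len 0.0637 ang -85.53
   len 0.0360 ang -175.77
   len 0.0644 ang 94.43
panel [[0.4951, -0.0577], [0.5037, -0.155]] mean [ 0.4994 -0.1063]
   len 0.0977 ang -84.95
   len 0.0977 ang 95.05
```

Request:
servo_tool:
  deltas: "-0.084 0.044 0.144 0 0;-0.084 0.044 0.144 0 0;-0.084 0.044 0.144 0 0;-0.084 0.044 0.144 0 0;-0.084 0.044 0.144 0 0;0 0 0 0 0"

```text
time_s: 3.95
tcp_pos: [0.506, -0.2871, 0.1962]
ee_rot: [[0.108, 0.994, -0.005], [0.994, -0.108, 0.002], [0.002, -0.005, -1.0]]
contact_force: [-0.2, -0.2, -0.4]
gripper_width: 0.0852
gripper_force: 0.0
```

Run:
```python
from h import *
s=env.get_state();print(s["time_s"],s["tcp_pos"],np.array(s["ee_rot"]).round(3))
w=save("wrist","w1.png")
N=["scanner","cradle","label_four"];Z=[.008,0,.02]
marks("wrist",N,Z)
# project expected grip top corners
i=env.camera_info("wrist");R=np.array(i["rotation"])
def px(p):
    c=R.T@(np.array(p)-i["xyz"]);return [i["cx"]+i["fx"]*c[0]/-c[2],i["cy"]+i["fy"]*-c[1]/-c[2]]
a=np.radians(-5.9);ux=np.array([np.cos(a),np.sin(a)]);uy=np.array([-ux[1],ux[0]])
P=[px([*(np.array([.5073,-.286])+sx*.015*ux+sy*.022*uy),.156]) for sx,sy in((-1,1),(1,1),(1,-1),(-1,-1))]
cv2.polylines(w:=w[:,:,::-1].copy(),[np.array(P).round().astype(int)],True,(0,0,255),1)
w=np.clip(w.astype(float)*1.5,0,255).astype(np.uint8)
cv2.imwrite("pics/w1o.png",w)
```

```text
3.95 [ 0.50603947 -0.28709848  0.19621539] [[ 0.108  0.994 -0.005]
 [ 0.994 -0.108  0.002]
 [ 0.002 -0.005 -1.   ]]
wrist scanner 0.68 [276. 174.] [ 0.5073 -0.2873  0.008 ]
```

View pics/w1o.png

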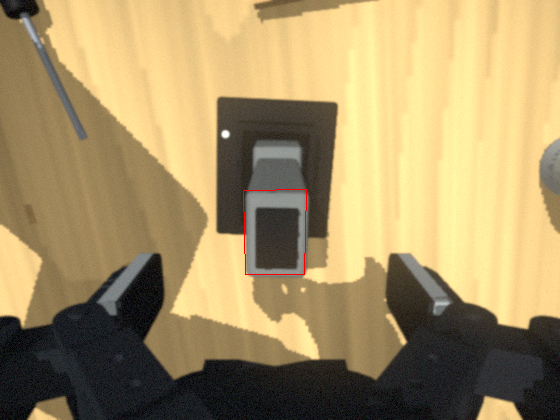

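The projected grip outline (red) matches the scanner's top at (245–307, 190–274). I'll descend and grip.

Request:
servo_tool:
  deltas: "0.005 0.006 0.095 0 0;0 0 0.095 0 0;0 0 0.095 0 0;0 0 0.095 0 0;0 0 0 0 0"

```text
time_s: 4.65
tcp_pos: [0.5078, -0.2845, 0.1238]
ee_rot: [[0.107, 0.994, -0.001], [0.994, -0.107, 0.001], [0.001, -0.002, -1.0]]
contact_force: [-0.6, 0.3, -0.2]
gripper_width: 0.0855
gripper_force: 0.0
```

Request:
servo_tool:
  deltas: "0 0 0 0 1;0 0 0 0 1;0 0 0 0 1;0 0 0 0 1;0 0 0 0 1;0 0 0 0 1;0 0 0 0 1;0 0 0 0 1"
  grip_force: 50

```text
time_s: 5.45
tcp_pos: [0.5086, -0.2857, 0.1253]
ee_rot: [[0.108, 0.994, 0.001], [0.994, -0.108, -0.001], [-0.001, 0.001, -1.0]]
contact_force: [-2.3, 0.2, 5.0]
gripper_width: 0.0301
gripper_force: 49.2
```

Run:
```python
from h import *
import h
# cradle refit from w1 using pose of then (arm pose: use saved offset from present wrist pose)
s=env.get_state();i=env.camera_info("wrist");T=np.array(s["tcp_pos"]);R=np.array(s["ee_rot"])
off=R.T@(i["xyz"]-T);Rc=R.T@np.array(i["rotation"])
R1=np.array([[0.108,0.994,-0.005],[0.994,-0.108,0.002],[0.002,-0.005,-1]]);T1=np.array([.50604,-.2871,.19622])
o=T1+R1@off;Q=[]
for p in [(219,97),(337,102),(325,237),(218,233)]:
    d=R1@Rc@np.array([(p[0]-i["cx"])/i["fx"],-(p[1]-i["cy"])/i["fy"],-1]);Q.append((o+d*(.008-o[2])/d[2])[:2])
Q=np.array(Q);print(Q.round(4),Q.mean(0))
for k in range(4):
    d=Q[(k+1)%4]-Q[k];print(np.hypot(*d).round(4),np.degrees(np.arctan2(d[1],d[0])).round(2))
print(s["time_s"],T,R.round(4).tolist(),s["gripper_width"],s["gripper_force"])
```

```text
[[ 0.4668 -0.2183]
 [ 0.5621 -0.2325]
 [ 0.5439 -0.349 ]
 [ 0.4486 -0.335 ]] [ 0.50534308 -0.28369675]
0.0964 -8.51
0.1179 -98.92
0.0962 171.65
0.1181 81.17
5.45 [ 0.50857915 -0.28572749  0.12533186] [[0.1083, 0.9941, 0.0008], [0.9941, -0.1083, -0.0008], [-0.0007, 0.0009, -1.0]] 0.03013129832457313 49.222567677497864
```

Request:
servo_tool:
  deltas: "0 0 -0.06 0 1;0 0 -0.1 0 1;0 0 -0.13 0 1;0 0 -0.13 0 1;0 0 -0.13 0 1;0 0 -0.13 0 1;0 0 0 0 1"

```text
time_s: 6.15
tcp_pos: [0.5096, -0.2862, 0.2647]
ee_rot: [[0.108, 0.994, 0.005], [0.994, -0.108, -0.003], [-0.002, 0.006, -1.0]]
contact_force: [1.4, -1.3, -0.7]
gripper_width: 0.0294
gripper_force: 49.6
```

Request:
servo_tool:
  deltas: "0.117 0.01 0 0 1;0.117 0.01 0 0 1;0.117 0.01 0 0 1;0.117 0.01 0 0 1;0.117 0.01 0 0 1;0.117 0.01 0 0 1;0.117 0.01 0 0 1;0.117 0.01 0 0 1"

```text
time_s: 6.95
tcp_pos: [0.5444, -0.1001, 0.2599]
ee_rot: [[0.108, 0.994, -0.001], [0.994, -0.108, 0.0], [-0.0, -0.001, -1.0]]
contact_force: [-0.5, 0.8, -1.8]
gripper_width: 0.0294
gripper_force: 49.5
```

Request:
servo_tool:
  deltas: "0 0 0 -0.044 1;0 0 0 -0.044 1;0 0 0 0 1"

```text
time_s: 7.25
tcp_pos: [0.5443, -0.1008, 0.2599]
ee_rot: [[-0.078, 0.997, -0.001], [0.997, 0.078, 0.0], [0.0, -0.001, -1.0]]
contact_force: [-0.2, -0.0, -2.9]
gripper_width: 0.0299
gripper_force: 49.6
```

Run:
```python
from h import *
s=env.get_state();print(s["time_s"],s["tcp_pos"],np.array(s["ee_rot"]).round(3).tolist(),s["contact_force"])
w=save("wrist","w2.png");a=save("scene","s2.png")
marks("wrist",["scanner","label_four"],[.14,.02]);marks("scene",["scanner","label_four"],[.14,.02])
c=np.hstack([w[:,100:460],a[60:360,100:460].repeat(1,0) if 0 else cv2.resize(a[60:340,120:360],(360,420))])
cv2.imwrite("pics/c2.png",np.clip(c[:,:,::-1].astype(float)*1.4,0,255).astype(np.uint8))
```

```text
7.25 [ 0.54433937 -0.10077123  0.25988938] [[-0.078, 0.997, -0.001], [0.997, 0.078, 0.0], [0.0, -0.001, -1.0]] [-0.20035635 -0.01079701 -2.85810832]
wrist scanner 0.82 [270. 194.] [ 0.5406 -0.1014  0.14  ]
wrist label_four 0.56 [273. 164.] [ 0.5423 -0.1022  0.02  ]
scene scanner 0.77 [235. 157.] [ 0.5461 -0.0982  0.14  ]
scene label_four 0.85 [235. 202.] [ 0.5496 -0.106   0.02  ]
```

View pics/c2.png

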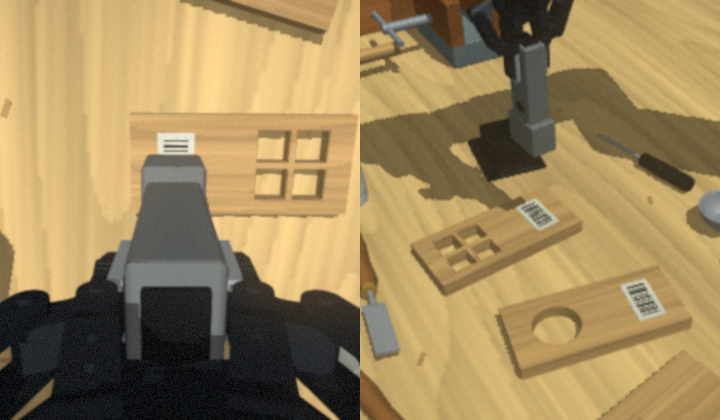

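The wrist crop shows the scanner's head centred at column 174, over the label at column 176. The panel edges run level in the picture, so the scanner is aligned with it. The scene crop shows the scanner held upright. Next I'll descend to 8 cm and hold.

Request:
servo_tool:
  deltas: "-0.003 0 0.072 0 1;0 0 0.072 0 1;0 0 0.072 0 1;0 0 0 0 1;0 0 0 0 1;0 0 0 0 1;0 0 0 0 1;0 0 0 0 1"

```text
time_s: 8.35
tcp_pos: [0.5449, -0.1018, 0.2177]
ee_rot: [[-0.076, 0.997, 0.001], [0.997, 0.076, -0.0], [-0.0, 0.001, -1.0]]
contact_force: [-0.9, -0.4, -2.1]
gripper_width: 0.0293
gripper_force: 49.6
```

Request:
servo_tool:
  deltas: "0 0 0 0 1;0 0 0 0 1;0 0 0 0 1;0 0 0 0 1;0 0 0 0 1;0 0 0 0 1;0 0 0 0 1;0 0 0 0 1"

```text
time_s: 9.15
tcp_pos: [0.5447, -0.1017, 0.2171]
ee_rot: [[-0.076, 0.997, -0.0], [0.997, 0.076, -0.0], [-0.0, -0.0, -1.0]]
contact_force: [0.1, -0.8, -2.1]
gripper_width: 0.0294
gripper_force: 49.6
```

Run:
```python
from h import *
s=env.get_state();print(s["time_s"],s["tcp_pos"],np.array(s["ee_rot"]).round(3).tolist(),s["gripper_width"])
w=save("wrist","w3.png");a=save("scene","s3.png")
marks("wrist",["scanner","label_four"],[.10,.02]);marks("scene",["scanner","label_four"],[.10,.02]);save("top","t3.png")
marks("top",["scanner","label_four"],[.10,.02])
cv2.imwrite("pics/c3.png",np.clip(np.hstack([cv2.resize(a[100:275,160:310],(480,560))])[:,:,::-1].astype(float)*1.4,0,255).astype(np.uint8))
```

```text
9.15 [ 0.54468361 -0.10171002  0.21711812] [[-0.076, 0.997, -0.0], [0.997, 0.076, -0.0], [-0.0, -0.0, -1.0]] 0.029440166193040268
wrist scanner 0.6 [274. 195.] [ 0.5436 -0.1017  0.1   ]
scene scanner 0.71 [237. 171.] [ 0.5412 -0.1031  0.1   ]
scene label_four 0.89 [232. 203.] [ 0.5566 -0.1036  0.02  ]
```

View pics/c3.png

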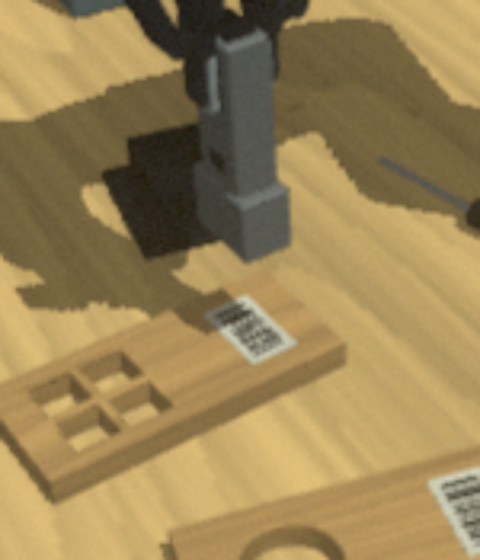

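The scene crop shows the scanner upright above the label, whose corners are at crop (207,312), (247,295), (297,347) and (255,364). I'll check that position against the plan before finishing the hold.

Run:
```python
from h import *
Q=np.array([at("scene",(160+x/3.2-.3,100+y/3.2-.3),.02)[:2] for x,y in((207,312),(247,295),(297,347),(255,364))])
print(Q.round(4),Q.mean(0));
for k in range(4):
    d=Q[(k+1)%4]-Q[k];print(np.hypot(*d).round(4),np.degrees(np.arctan2(d[1],d[0])).round(1))
# scanner head lower front corner (crop 247,258) etc at z=.10
for p in((247,258),(290,245),(197,213)): print(at("scene",(160+p[0]/3.2-.3,100+p[1]/3.2-.3),.10).round(4))
# expected
for sx,sy in((1,1),(-1,1),(1,-1)):
    c,s=.997,.076; print(.5447+c*sx*.018-s*sy*.03,-.1017+s*sx*.018+c*sy*.03)
# label in top t0
t=cv2.imread("pics/t0.png",0)[190:220,298:342]; m=cv2.threshold(t,0,255,cv2.THRESH_OTSU)[1]
m=cv2.morphologyEx(m,cv2.MORPH_CLOSE,np.ones((5,5)));n,_,st,ce=cv2.connectedComponentsWithStats(m);k=1+st[1:,4].argmax()
print(st[k],at("top",ce[k]+[298,190],.02))
```

```text
[[ 0.5616 -0.1315]
 [ 0.5293 -0.1334]
 [ 0.5274 -0.067 ]
 [ 0.5595 -0.0669]] [ 0.54447046 -0.09968572]
0.0323 -176.7
0.0664 91.7
0.0321 0.3
0.0647 -88.1
[ 0.5554 -0.0768  0.1   ]
[ 0.5257 -0.0743  0.1   ]
[ 0.5601 -0.1365  0.1   ]
0.560366 -0.07042200000000001
0.524474 -0.073158
0.5649259999999999 -0.130242
[  6   5  31  17 322] [ 0.54433864 -0.10800506  0.02      ]
```

The estimates agree to within a few mm. I'll finish the hold.

Request:
servo_tool:
  deltas: "0 0 0 0 1;0 0 0 0 1;0 0 0 0 1;0 0 0 0 1;0 0 0 0 1;0 0 0 0 1;0 0 0 0 1;0 0 0 0 1"

```text
time_s: 10.4
tcp_pos: [0.5447, -0.1017, 0.2171]
ee_rot: [[-0.076, 0.997, -0.0], [0.997, 0.076, -0.0], [-0.0, -0.0, -1.0]]
contact_force: [-0.2, 0.3, -1.5]
gripper_width: 0.0296
gripper_force: 49.6
```

Request:
servo_tool:
  deltas: "0 0 0 0 1;0 0 0 0 1;0 0 0 0 1;0 0 0 0 1;0 0 0 0 1;0 0 0 0 1;0 0 0 0 1;0 0 0 0 1"

```text
time_s: 11.2
tcp_pos: [0.5447, -0.1017, 0.2171]
ee_rot: [[-0.076, 0.997, -0.0], [0.997, 0.076, -0.0], [-0.0, -0.0, -1.0]]
contact_force: [0.5, -0.1, -1.9]
gripper_width: 0.0296
gripper_force: 49.6
```

Request:
servo_tool:
  deltas: "0 0 0 0 1;0 0 0 0 1;0 0 0 0 1;0 0 0 0 1;0 0 0 0 1;0 0 0 0 1;0 0 0 0 1;0 0 0 0 1"

```text
time_s: 12.0
tcp_pos: [0.5447, -0.1017, 0.2171]
ee_rot: [[-0.076, 0.997, -0.0], [0.997, 0.076, -0.0], [-0.0, -0.0, -1.0]]
contact_force: [-0.2, 0.5, -1.5]
gripper_width: 0.0296
gripper_force: 49.6
```

Request:
servo_tool:
  deltas: "0 0 -0.075 0 1;0 0 -0.075 0 1;0 0 -0.075 0 1;0 0 0 0.05 1;0 0 0 0.05 1;0 0 0 0 1"

```text
time_s: 12.6
tcp_pos: [0.5447, -0.1017, 0.2622]
ee_rot: [[0.135, 0.991, 0.0], [0.991, -0.135, -0.0], [-0.0, 0.0, -1.0]]
contact_force: [-0.1, -0.3, -2.4]
gripper_width: 0.0298
gripper_force: 49.7
```

Request:
servo_tool:
  deltas: "-0.117 -0.008 0 0 1;-0.117 -0.008 0 0 1;-0.117 -0.008 0 0 1;-0.117 -0.008 0 0 1;-0.117 -0.008 0 0 1;-0.117 -0.008 0 0 1;-0.117 -0.008 0 0 1;-0.117 -0.008 0 0 1"

```text
time_s: 13.4
tcp_pos: [0.5067, -0.2864, 0.262]
ee_rot: [[0.13, 0.992, -0.0], [0.992, -0.13, 0.0], [0.0, -0.0, -1.0]]
contact_force: [0.5, -1.2, -2.0]
gripper_width: 0.0296
gripper_force: 49.8
```

Request:
servo_tool:
  deltas: "0 0 0.13 0 1;0 0 0.13 0 1;0 0 0 0 1;0 0 0 0 1"

```text
time_s: 13.8
tcp_pos: [0.5069, -0.2854, 0.2104]
ee_rot: [[0.131, 0.991, -0.001], [0.991, -0.131, 0.0], [0.0, -0.001, -1.0]]
contact_force: [0.7, -0.4, -1.5]
gripper_width: 0.029
gripper_force: 49.9
```

Run:
```python
from h import *
s=env.get_state();print(s["time_s"],s["tcp_pos"],np.array(s["ee_rot"]).round(3).tolist(),s["gripper_width"])
w=save("wrist","w4.png");a=save("scene","s4.png")
c=np.hstack([cv2.resize(w[90:270,180:380],(444,400)),cv2.resize(a[80:200,170:270],(333,400))])
cv2.imwrite("pics/c4.png",np.clip(c[:,:,::-1].astype(float)*2,0,255).astype(np.uint8))
```

```text
13.8 [ 0.5068842  -0.28543283  0.21036919] [[0.131, 0.991, -0.001], [0.991, -0.131, 0.0], [0.0, -0.001, -1.0]] 0.029040988855265584
```

View pics/c4.png

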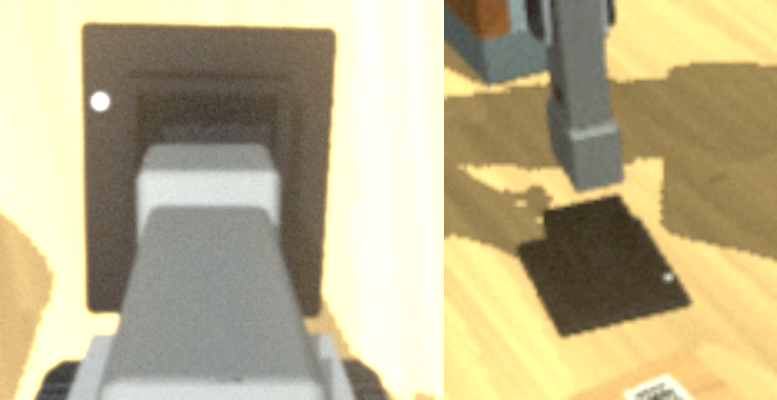

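The crops show the scanner's head (137–278) centred over the socket opening (136–278) and hanging upright. I'll lower it in.

Request:
servo_tool:
  deltas: "0.003 -0.001 0.1 0.008 1;0 0 0.1 0 1;0 0 0.08 0 1;0 0 0.07 0 1;0 0 0.04 0 1;0 0 0 0 1"

```text
time_s: 14.5
tcp_pos: [0.507, -0.2848, 0.1322]
ee_rot: [[0.149, 0.989, -0.0], [0.989, -0.149, 0.0], [-0.0, -0.0, -1.0]]
contact_force: [0.4, 0.4, -2.0]
gripper_width: 0.0297
gripper_force: 49.9
```

Request:
servo_tool:
  deltas: "0 0 0.01 0 1;0 0 0.005 0 1;0 0 0 0 1;0 0 0 0 1"

```text
time_s: 14.9
tcp_pos: [0.5071, -0.285, 0.1296]
ee_rot: [[0.15, 0.989, 0.001], [0.989, -0.15, -0.0], [-0.0, 0.001, -1.0]]
contact_force: [0.6, -0.3, -1.1]
gripper_width: 0.0296
gripper_force: 50.0
```

Request:
servo_tool:
  deltas: "0 0 0.01 0 1;0 0 0.005 0 1;0 0 0 0 1;0 0 0 0 1"

```text
time_s: 15.3
tcp_pos: [0.5069, -0.2849, 0.1261]
ee_rot: [[0.15, 0.989, -0.0], [0.989, -0.15, -0.0], [-0.0, -0.0, -1.0]]
contact_force: [-0.3, -0.8, -2.9]
gripper_width: 0.0295
gripper_force: 50.0
```

Request:
servo_tool:
  deltas: "0 0 0.006 0 1;0 0 0 0 1;0 0 0 0 1"

```text
time_s: 15.6
tcp_pos: [0.507, -0.2851, 0.1254]
ee_rot: [[0.15, 0.989, 0.001], [0.989, -0.15, -0.001], [-0.0, 0.001, -1.0]]
contact_force: [-1.7, -0.1, 4.5]
gripper_width: 0.0297
gripper_force: 50.7
```

It's touching the floor of the socket (about 6 N of change in force). I'll release and retract.

Request:
servo_tool:
  deltas: "0 0 0 0 0.5;0 0 0 0 0.3;0 0 0 0 0;0 0 0 0 0;0 0 0 0 0;0 0 0 0 0;0 0 0 0 0;0 0 0 0 0"

```text
time_s: 16.4
tcp_pos: [0.507, -0.285, 0.125]
ee_rot: [[0.15, 0.989, 0.0], [0.989, -0.15, -0.0], [-0.0, 0.0, -1.0]]
contact_force: [0.4, -0.1, 0.4]
gripper_width: 0.0851
gripper_force: 0.0
```

Request:
servo_tool:
  deltas: "0 0 -0.05 0 0;0 0 -0.1 0 0;0 0 -0.15 0 0;0 0 -0.15 0 0;0 0 -0.15 0 0;0 0 -0.15 0 0;0 0 -0.1 0 0;0 0 0 0 0"

```text
time_s: 17.2
tcp_pos: [0.5078, -0.2854, 0.2988]
ee_rot: [[0.15, 0.989, 0.005], [0.989, -0.15, -0.003], [-0.002, 0.005, -1.0]]
contact_force: [0.7, -0.5, -0.8]
gripper_width: 0.0855
gripper_force: 0.0
```

Run:
```python
from h import *
s=env.get_state();print(s["time_s"],s["tcp_pos"],s["gripper_width"])
w=save("wrist","w5.png");a=save("scene","s5.png")
c=np.hstack([cv2.resize(w[90:300,200:400],(400,420)),cv2.resize(a[80:290,140:340],(400,420))])
cv2.imwrite("pics/c5.png",np.clip(c[:,:,::-1].astype(float)*1.6,0,255).astype(np.uint8))
marks("scene",["scanner","cradle"],[.008,0])
```

```text
17.2 [ 0.50783077 -0.28543221  0.29879525] 0.08553190716029671
scene scanner 0.71 [215. 161.] [ 0.509  -0.2831  0.008 ]
scene cradle 0.81 [214. 164.] [ 0.5129 -0.2846  0.    ]
```

View pics/c5.png

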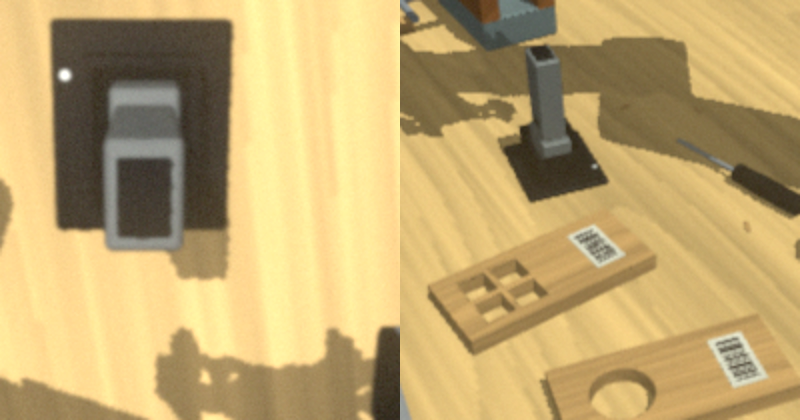

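The crops show the scanner standing upright in its socket and square to the holder. The panels have not moved and the gripper is clear, so I'm handing in.

```bash
python3 -c "
from cell import env
print(env.hand_in())"
```

```text
the job is handed in; nothing more can be done
None
```

The scanner was held still about 8 cm over the middle of the four-hole panel's label for over two seconds, then stood back upright in its holder and released; I handed the job in at about 17 s, but no verdict came back.

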